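# Free the jammed ball-core feeder with the push stick

## Robot

A 6-joint arm with a two-finger parallel gripper is mounted at the origin on the work surface. World frame = base frame: x ahead of the robot, y to its left, z up, the work surface at z = 0. Lengths are in m, angles in degrees, forces in N, time in s.
With the tool pointing down it reaches from about 0.25 to 0.775 m from the base axis. Payload 8.9 kg.
Tool frame: the origin (TCP) lies at the very end of the fingers, on their centre line; the grasp point (between the pads) lies 19 mm behind it; y points along the fingers, x is the direction in which the jaws open and shut, and the axes are right-handed (so a half turn about y gives the same grasp; the last joint's range is limited). The gripper opens to 85 mm and grips with 20 to 120 N. Pads are 22 mm wide; open, the fingers measure 114 mm over their backs; the gripper's body (76 mm by 85 mm) begins 54 mm behind the grasp point. The pads swing forward as they close: fully open they stand 13 mm farther back than shut.
Start: joints at [-80.403, 16.656, -8.789, 64.555, 0, 82.019], TCP at [0.159, -0.5, 0.231] pointing down, gripper open.
Joint ranges: [-144.48, 144.48], [-52.06, 99.96], [-74.48, 78.29], [-112.23, 115.85], [-86.99, 84.42], [-180, 180]. Speed limits (degrees/s): [127.2, 127.2, 159.86, 180, 180, 180].

## Interface

Orientations are given as [roll, pitch, yaw] about the fixed x, y, z axes, in that order (R = Rz(yaw) Ry(pitch) Rx(roll)).
In Python, from station import arm gives the robot as it stands.
- The arm moves only by the tool drive_tool, never from a script. Its arguments are lists of equal length, an entry for each row: "rotation": the turn, a rotation vector about the tool's x, y, z in rad, a list of three; "linear": the shift along the tool's x, y, z in cm, a list of three; "claw": the closure, from 0 (fully open) to 1 (shut). A call has 1 to 12 rows; each row is the pose to reach, as a shift and turn from the pose commanded when the call began, along the tool's axes at that moment; what a row does not reach only later rows make up. A row lasts 1/12 s, in which the tool goes at most 41.7 mm and 7.16 degrees, less where a joint would pass 70% of its speed; a pose out of reach is approached as far as the arm can. A call with a gripper value outside its range is refused whole. The fingers move at their own pace and stop on an object; "force" is the grip in N (left out, the last holds). Time passes only in rows, so rows that repeat a pose let the fingers close. It gives the time, the measured TCP pose, the force and the opening at its end, in the units of the state.
- arm.sense(): the state, without advancing time (a new reading comes with each control period).
- arm.camera(name): name is "scene" or "top" or "wrist"; returns the picture (480x640x3 uint8, red, green, blue); there is no depth.
- arm.camera_model(name): a dict with "fov_y" (degrees; the focal length in pixels is half the picture's height over the tangent of half this angle, whatever the lens; pixels are square), "cx", "cy" (the principal point, pixels), "R" (3x3) and "t" (3): a world point X has camera coordinates R X + t. Camera axes: x right, y down, z forward; pixel columns grow to the right and rows downward; lengths in m; the calibration is good to about 2 mm. A picture is of the moment at which its call begins: read the wrist's pose just before it. camera_model takes no time and is no camera call; for the wrist camera it gives the pose at the moment of the call.
- arm.close_job(): hands the job in, once; it reports no verdict.
Trained networks look in the newest picture that a camera, given by its name, has taken for a name from the list of things; names that differ only in an ending like _2 or _b are one class to them, and where a whole thing is asked for, a point or a joint stands for the part that bears it (a point fixed in the world has none). Each returns a list of dicts, best first, with "conf" (0 to 1); they miss things now and then, are a little off and sometimes report something else, mostly with a low value. They report only what shows in the picture. A call takes as long as a camera call.
- arm.look_for(camera, label): "extent" ([left, top, width, height] in pixels, round what is visible of it).
- arm.tip_of(camera, label): "pixel" ([column, row] in pixels: a listed point, or the origin of a listed thing).
The state is a dict: "time": time; "qpos": joint angles; "joint_vel": joint speeds; "joint_torque": joint torques, N m; "eef_pos": TCP position; "orientation": TCP orientation; "ft_force": force on the tool from outside, world axes, zero at the start; "moment": the same for the moment, N m; "opening": finger opening in m.
Only numpy, scipy, OpenCV 4.12 (cv2) and the standard library are available. Lean on these libraries where they do the work, as an engineer would, in place of code of your own. Each camera call takes 0.05 s, during which the arm holds its last target.

## Task

The sloping feeder has jammed: two of its three wooden ball cores are wedged side by side in the neck. With the push stick from the tool rest, reach in at the mouth under the wire guard and nudge one of the two back along its own side, so that the other cores can run down past the stick and two end up standing one behind the other in the lane, the first against the stop lip. Then leave the stick lying flat on the cutting mat, spill no core, and leave the weight, bottle, jar, mallet and awl where they are.

Things in the scene. Friction and masses are not known exactly. Their poses are not given: they have to be found in the camera images.
- feeder: Fixed gravity feeder, plywood deck with aluminium walls on legs. Origin on the bench under the inner face of the stop lip, mid-width; x is level and points up-slope away from the mouth, y left, z up. The deck rises 9 degrees along +x. From the mouth: stop lip, lane, neck, then a hopper 250 mm wide inside with its back wall 270 mm from the lip.
- mouth (a point): The mouth: point on the deck at the inner face of the stop lip, mid-width, 45 mm above the bench (feeder's axes). The lip is 18 mm high and 6 mm thick; the lane behind it is 84 mm wide inside, 130 mm long, walls 40 mm high.
- neck (a point): The neck: point on the deck at the lane's up-slope end, mid-width (feeder's axes). From here the funnel walls splay out and back, at 38 degrees to the feeder's y axis.
- guard (a point): Middle of the front wire of the fixed wire guard (5 mm wires, gaps under 20 mm) that roofs lane and neck from 12 mm to 170 mm up the deck from the lip; its underside is 65 mm above the deck. So the lane can be reached only level from the mouth, over the lip and under the guard.
- core_a_center (a point): Centre of a plain smooth wooden ball core, 60 mm diameter, about 75 g, that rolls down the deck freely. It starts wedged in the neck on the +y side, touching its funnel wall and the core beside it, 30 mm off the feeder's mid-line, centre 152 mm in x from the lip and about 100 mm above the bench (its axes turn as it rolls)
- core_b_center (a point): Centre of an identical ball core, wedged beside the first on the -y side, 30 mm off the mid-line. The two hold each other up over the neck: pushed back between them they part and fall back jammed. One pushed back along its own side frees the other, and a core can pass in the lane beside the stick if this is kept near the side wall (its mid-line 25 to 34 mm off the lane's)
- core_c_center (a point): Centre of an identical ball core, resting behind the two, on the mid-line
- core_a: The +y core itself; origin at its surface, turning with it: use its centre point
- core_b: The -y core itself: use its centre point
- core_c: The rear core itself: use its centre point
- rest: Fixed tool rest of dark wood, 250 mm (x) by 90 mm, 37 mm high, origin on the bench under its centre: two blocks on a 4 mm base with a 50 mm gap at mid-length for the fingers, open to both sides. A groove along x, 18 mm wide, closed at both ends, floor 20 mm above the bench, holds the stick flush with the blocks' tops: it can be taken only by its middle.
- stick_center (a point): Centre (half-way up) of the push stick: plain beech bar 200 (x) by 12 (y) by 16 mm (z), about 35 g, ends alike. It starts in the rest's groove, underside 20 mm above the bench. Held by its middle it is too short to reach the jam from the mouth (near faces of the wedged cores are about 122 mm from the lip): it must be laid down and taken again near one end.
- stick: The push stick's body, origin at the centre of its underside, same axes
- mat: Dark green cutting mat fixed on the bench, 240 mm (x) by 340 mm (y), 3 mm thick; origin under its centre. One steel weight stands somewhere on it.
- weight_center (a point): Half-way up the steel pattern weight standing on the mat: 48 mm diameter, 66 mm high. Leave it alone.
- dye: White bottle with dark cap standing beside the lane, 52 mm diameter, 140 mm high, origin under its base. Leave it alone.
- jar: Amber jar standing beside the lane on the other side, 60 mm diameter, 75 mm high, origin under its base. Leave it alone.
- mallet: Mallet lying at the -y side of the bench, about 250 mm long, head 100 mm wide; origin on the bench under its handle. Leave it alone.
- awl: Awl with a wooden handle lying at the +y side of the bench, about 150 mm long. Leave it alone.
- pot: Fixed white cup of brushes, 80 mm diameter, up to about 220 mm high with the brushes, origin under its base
- ball: Fixed finished leather ball on a cork ring, 72 mm wide, 76 mm high, origin under its base

How it is judged (in metres and radians):
On the way, in this order (a step that is already met when the one before it is completed fails the run):
1. the push stick is lifted out of the tool rest (z of stick_center in the frame of rest above 0.07 m), for 0.1 s.
2. the stick pushes one of the two wedged cores back up the slope, by 4 mm or more (((contact force between stick and core_a above 0.01 N and x of core_a_center in the frame of feeder above 0.156 m) or (contact force between stick and core_b above 0.01 N and x of core_b_center in the frame of feeder above 0.156 m))), for 0.05 s.
At the end, for the whole second after the job is handed in: One core rests in the lane against the stop lip (centre 5 to 45 mm up-slope of the lip) and another rests behind it in the lane (centre 60 to 108 mm); the stick lies flat and at rest with its centre on the cutting mat (centre 4 to 18 mm above the bench) (((x of core_a_center in the frame of feeder between 0.005 and 0.045 m and linear speed of core_a below 0.03 m/s) or (x of core_b_center in the frame of feeder between 0.005 and 0.045 m and linear speed of core_b below 0.03 m/s) or (x of core_c_center in the frame of feeder between 0.005 and 0.045 m and linear speed of core_c below 0.03 m/s)) and ((x of core_a_center in the frame of feeder between 0.06 and 0.108 m and linear speed of core_a below 0.03 m/s) or (x of core_b_center in the frame of feeder between 0.06 and 0.108 m and linear speed of core_b below 0.03 m/s) or (x of core_c_center in the frame of feeder between 0.06 and 0.108 m and linear speed of core_c below 0.03 m/s)) and x of stick_center in the frame of mat between -0.12 and 0.12 m and y of stick_center in the frame of mat between -0.17 and 0.17 m and z of stick_center in the frame of mat between 0.004 and 0.018 m and linear speed of stick below 0.03 m/s); the robot touches nothing.
It fails at once if a core is spilled from the feeder (x of core_a_center in the frame of feeder below -0.012 m or height (world z) of core_a_center below 0.06 m or z of core_a_center in the frame of feeder above 0.17 m).
It fails at once if a core is spilled from the feeder (x of core_b_center in the frame of feeder below -0.012 m or height (world z) of core_b_center below 0.06 m or z of core_b_center in the frame of feeder above 0.17 m).
It fails at once if a core is spilled from the feeder (x of core_c_center in the frame of feeder below -0.012 m or height (world z) of core_c_center below 0.06 m or z of core_c_center in the frame of feeder above 0.17 m).
It fails at once if the weight, bottle, jar, mallet or awl is pushed over or moved more than 30 mm (distance of any of weight_center, dye, jar, mallet, awl from where it was at the start of the episode above 0.03 m or angle between any of weight_center, dye, jar's own z axis and vertical above 0.5 rad).
It also fails if it takes over 61 s, if anything falls off the work surface, if the arm or the gripper's body presses on something with over 40 N, if the wrist force passes 120 N, or if a joint passes its speed limit or range.

## Working session

There is one attempt and no reset: what is moved stays moved. The work goes in short steps, Python scripts to look and compute and a tool call to move; the robot and the scene stay as the last step left them, time stands still between calls to the robot, and variables do not carry over. Pictures are saved under pics/ and viewed, and the job is handed in when it is done.

Besides the shell and the picture viewer there is one more tool, called after "Call:" by a JSON object that holds its "fn" and its "kwargs", one argument or row to a line. drive_tool: Moves the arm, as the interface text tells. Its arguments: {"type":"object","properties":{"rotation":{"type":"array"},"linear":{"type":"array"},"claw":{"type":"array"},"force":{"type":"number"}},"required":["rotation","linear","claw"]}

```bash
ls; mkdir -p pics; python3 - <<'E'
from station import arm
import cv2
s=arm.sense(); print({k:s[k] for k in('time','qpos','eef_pos','orientation','opening')})
for n in('scene','top','wrist'):
    cv2.imwrite(f'pics/{n}0.png',arm.camera(n)[:,:,::-1])
    m=arm.camera_model(n);print(n,m)
E
```

```text
pics
{'time': 0.0, 'qpos': array([-8.04040854e+01,  1.66899950e+01, -8.82859202e+00,  6.45563041e+01,
        5.66293777e-04,  8.20203181e+01]), 'eef_pos': array([ 0.15847998, -0.50006057,  0.23073878]), 'orientation': array([-8.99890427e+01,  7.40873753e-02, -7.24243968e+01]), 'opening': 0.08496608812731551}
scene {'fov_y': 49.36020474743226, 'cx': 322.2498861844096, 'cy': 239.11307274363716, 'R': array([[-0.38320412,  0.92353553, -0.01538573],
       [ 0.58841217,  0.23124316, -0.77478882],
       [-0.71198716, -0.30595542, -0.63203288]]), 't': array([ 0.21340533, -0.26682579,  2.25671124])}
top {'fov_y': 57.23922742513398, 'cx': 317.83275662107116, 'cy': 238.12724827351, 'R': array([[ 0.01866517, -0.99972556, -0.01415661],
       [-0.99906658, -0.01809745, -0.03922317],
       [ 0.03895621,  0.0148755 , -0.99913019]]), 't': array([-8.96683005e-04,  5.68832965e-01,  1.23876662e+00])}
wrist {'fov_y': 71.62600769402826, 'cx': 317.60213048111456, 'cy': 240.65252303379825, 'R': array([[ 3.02156567e-01, -9.53258067e-01, -6.83223174e-04],
       [-9.11743823e-01, -2.89206756e-01,  2.91689310e-01],
       [-2.78252780e-01, -8.75129161e-02, -9.56512875e-01]]), 't': array([-0.52482052, -0.03756904,  0.37937315])}
```

View pics/top0.png

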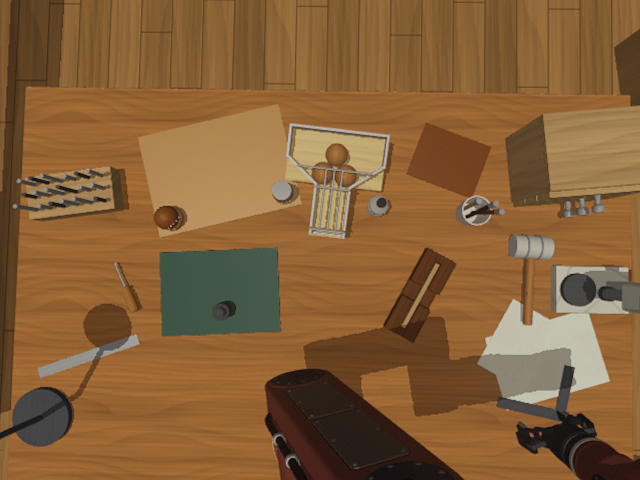

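View pics/scene0.png

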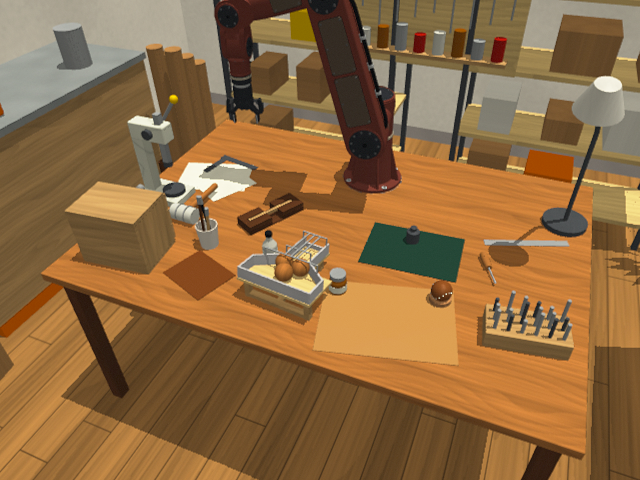

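```bash
python3 - <<'E'
from station import arm
for n in ('rest','stick_center','mat','weight_center','feeder','mouth','neck','guard','core_a_center','core_b_center','core_c_center','dye','jar','pot','ball'):
    for c in('top','scene'):
        try: print(c,n,[(round(d['conf'],2),[round(float(v)) for v in d['pixel']]) for d in arm.tip_of(c,n)][:4])
        except Exception as e: print(c,n,e)
E
```

```text
top rest [(0.67, [420, 291])]
scene rest [(0.91, [272, 217])]
top stick_center [(0.78, [418, 293]), (0.22, [331, 187])]
scene stick_center [(0.65, [269, 211])]
top mat [(0.76, [215, 293]), (0.5, [322, 173])]
scene mat [(0.86, [412, 251])]
top weight_center [(0.79, [221, 312])]
scene weight_center [(0.48, [416, 232]), (0.2, [272, 211])]
top feeder [(0.97, [329, 231])]
scene feeder [(0.89, [314, 261])]
top mouth [(0.66, [328, 233])]
scene mouth [(0.83, [314, 249]), (0.33, [272, 263])]
top neck [(0.85, [330, 185]), (0.51, [422, 291])]
scene neck [(0.59, [292, 270]), (0.49, [282, 271]), (0.23, [273, 258])]
top guard [(0.71, [324, 229])]
scene guard [(0.93, [318, 233])]
top core_a_center [(0.55, [324, 173]), (0.32, [415, 295]), (0.32, [126, 285])]
scene core_a_center [(0.48, [301, 269]), (0.38, [487, 271])]
top core_b_center [(0.71, [343, 173])]
scene core_b_center [(0.66, [488, 269]), (0.42, [284, 261])]
top core_c_center [(0.9, [335, 156])]
scene core_c_center [(0.68, [285, 271]), (0.21, [283, 261])]
top dye [(0.91, [374, 209])]
scene dye [(0.67, [273, 260])]
top jar [(0.62, [282, 196])]
scene jar [(0.79, [338, 288]), (0.17, [285, 282])]
top pot [(0.71, [465, 212])]
scene pot [(0.83, [210, 243])]
top ball [(0.87, [170, 218]), (0.62, [322, 172]), (0.62, [524, 279])]
scene ball [(0.62, [438, 300])]
```

The top view shows the rest near (420,293) and the mat at (160–280, 250–335) with the weight at (221,312). The feeder's mouth is near (328,235), with the cores at (324,173), (345,175) and (336,155). I'll zoom in for accurate poses.

```bash
cat > h.py <<'E'
import numpy as np, cv2
from scipy.spatial.transform import Rotation as Rn
def K(m):
    f=240/np.tan(np.radians(m['fov_y']/2)); return f
def ray(m,px):
    f=K(m); d=np.array([(px[0]-m['cx'])/f,(px[1]-m['cy'])/f,1.]); R=np.array(m['R']);t=np.array(m['t'])
    return -R.T@t, R.T@d
def atz(m,px,z):
    o,d=ray(m,px); return o+d*(z-o[2])/d[2]
def proj(m,X):
    c=np.asarray(X)@np.array(m['R']).T+np.array(m['t']); f=K(m)
    return np.stack([c[...,0]/c[...,2]*f+m['cx'],c[...,1]/c[...,2]*f+m['cy']],-1)
def pose(s):
    return Rn.from_euler('xyz',s['orientation'],degrees=True).as_matrix(), np.array(s['eef_pos'])
def delta(s,p,R):
    """tool-frame shift cm and rotvec from current to target"""
    R0,p0=pose(s); return (R0.T@(p-p0)*100).round(2), Rn.from_matrix(R0.T@R).as_rotvec().round(3)
E
python3 - <<'E'
import cv2
i=cv2.imread('pics/top0.png')
a=cv2.resize(i[110:250,260:400],(800,800)[:2] and (600,600),interpolation=cv2.INTER_CUBIC)
b=cv2.resize(i[235:355,370:470],(500,600),interpolation=cv2.INTER_CUBIC)
cv2.imwrite('pics/ta.png',a);cv2.imwrite('pics/tb.png',b)
E
```

```text
(no output)
```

View pics/ta.png

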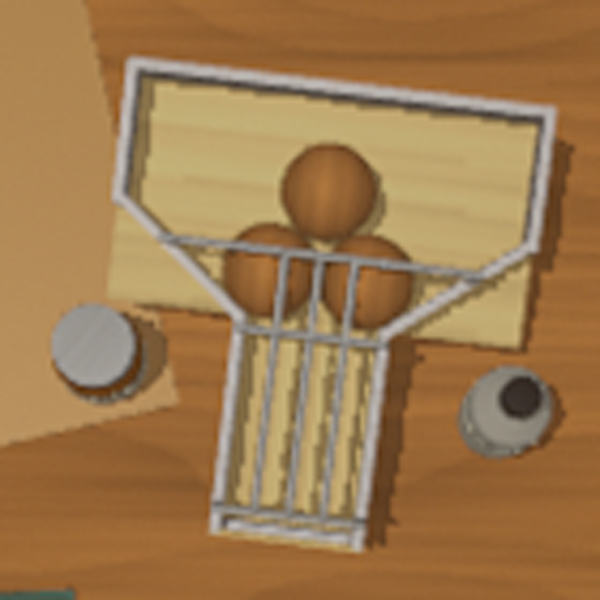

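View pics/tb.png

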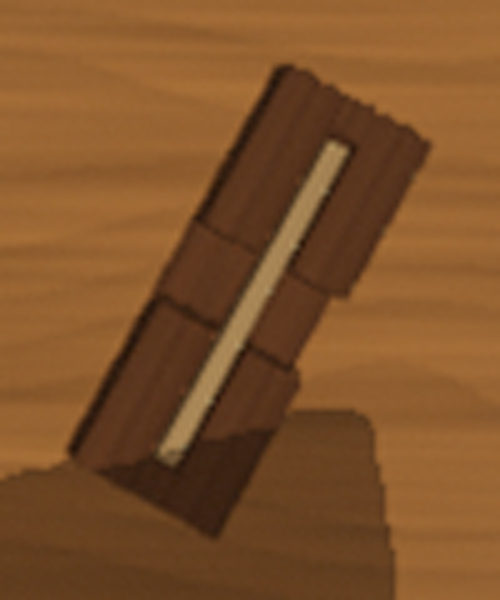

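View pics/wrist0.png

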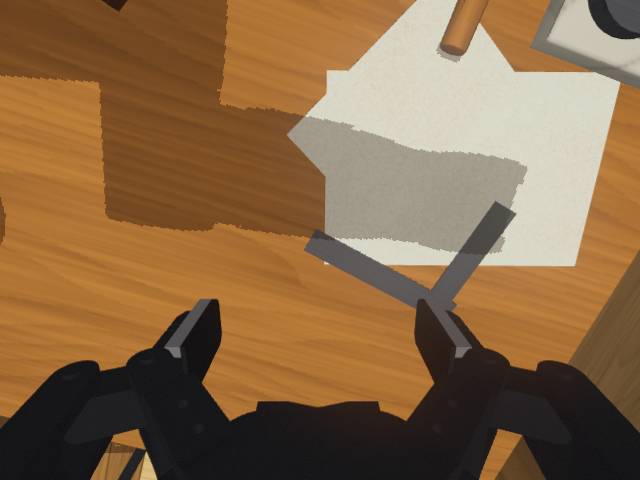

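```bash
cat > fit.py <<'E'
from h import *; from station import arm
from scipy.optimize import least_squares
mt=arm.camera_model('top')
o=np.array([260,110]);k=140/600
T=lambda p:(np.array(p)+.5)*k+o-.5
c,s=np.cos(np.radians(9)),np.sin(np.radians(9))
def D(u,y,h): return [u*c-h*s,y,.045+u*s+h*c]   # along deck,u ; height above deck h
pts=[([.152,.03,.1],(265,270)),([.152,-.03,.1],(368,282)),([.152+.06*np.sin(np.radians(60))*c,0,.1+.052*s],(329,192)),
 (D(.0145,0,.0675),(287,515))]
def W(q,X):
    a=q[2];return np.array(X)@np.array([[np.cos(a),np.sin(a),0],[-np.sin(a),np.cos(a),0],[0,0,1]])+[q[0],q[1],0]
X=np.array([p[0] for p in pts]);P=np.array([T(p[1]) for p in pts])
r=least_squares(lambda q:(proj(mt,W(q,X))-P).ravel(),[.6,0,0])
q=r.x;print('feeder',q[:2],np.degrees(q[2]),r.fun.round(2))
o2=np.array([370,235])
e1=atz(mt,np.array((339,146))/5+o2-.4,.036);e2=atz(mt,np.array((170,461))/5+o2-.4,.036)
print('stick',e1,e2,(e1+e2)/2,np.linalg.norm(e1-e2),np.degrees(np.arctan2(*(e1-e2)[1::-1])))
rc=[atz(mt,np.array(p)/5+o2-.4,.037) for p in((285,66),(431,146),(217,538),(72,452))]
print('rest',np.mean(rc,0),[np.degrees(np.arctan2(*(rc[i]-rc[j])[1::-1])) for i,j in((0,3),(1,2))],[np.linalg.norm(rc[0]-rc[3]),np.linalg.norm(rc[0]-rc[1])])
mc=[atz(mt,p,.003) for p in((160,253),(278,248),(280,331),(162,335))];print('mat',np.mean(mc,0),mc)
print('w',atz(mt,(221,312),.033),'dye',atz(mt,(374,211),0),'jar',atz(mt,(283,196),0))
np.save('q.npy',q)
im=cv2.imread('pics/top0.png');L=np.array
segs=[]
for sy in(1,-1):
    segs+=[(D(0,sy*.042,.04),D(.13,sy*.042,.04)),(D(.13,sy*.042,.04),D(.13+.083*np.tan(np.radians(38)),sy*.125,.04)),(D(0,sy*.042,0),D(.13,sy*.042,0))]
segs+=[(D(0,.042,.018),D(0,-.042,.018)),(D(.27/c,.125,.04),D(.27/c,-.125,.04))]
z=cv2.resize(im[110:250,260:400],(600,600),interpolation=cv2.INTER_CUBIC)
for a,b in segs:
    pa,pb=[tuple(((proj(mt,W(q,v))-o+.5)/k-.5).round().astype(int).tolist()) for v in(a,b)]
    cv2.line(z,pa,pb,(255,0,255),1)
cv2.imwrite('pics/ov.png',z)
E
python3 fit.py
```

```text
feeder [ 0.58455934 -0.01398604] -6.207613769916239 [ 0.93  0.23 -0.66  0.22 -0.28  0.08  0.01 -0.52]
stick [ 0.50266857 -0.32310636  0.036     ] [ 0.32755179 -0.23171735  0.036     ] [ 0.41511018 -0.27741186  0.036     ] 0.1975293312792994 -27.558915278482548
rest [ 0.41693728 -0.27539734  0.037     ] [np.float64(-28.167829075945864), np.float64(-28.0288267097497)] [np.float64(0.24374803435763592), np.float64(0.09143652366159705)]
mat [0.41120729 0.28649657 0.003     ] [array([0.51813562, 0.46202047, 0.003     ]), array([0.53873876, 0.12313231, 0.003     ]), array([0.30318285, 0.11220629, 0.003     ]), array([0.28477193, 0.4486272 , 0.003     ])]
w [0.35735294 0.27481207 0.033     ] dye [ 0.64997995 -0.14994666  0.        ] jar [0.68882209 0.11235329 0.        ]
```

View pics/ov.png

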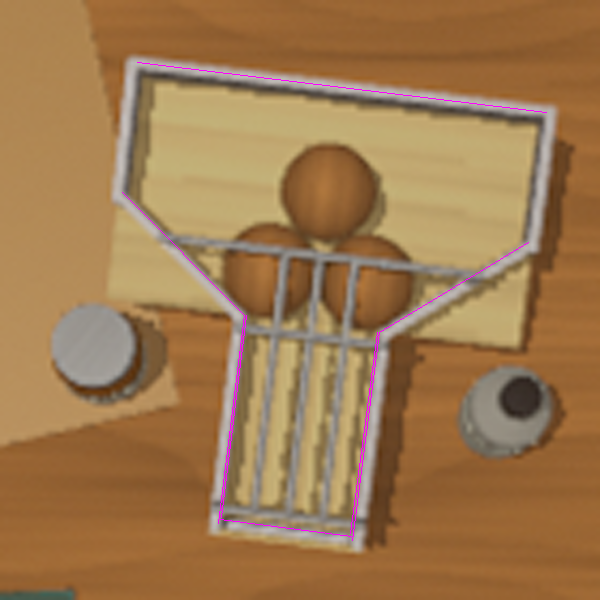

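The overlay matches to about 1–2 mm, and the lip line sits slightly high. Next is a move above the stick.

```bash
cat > go.py <<'E'
import sys
from h import *; from station import arm
# args x y z yaw [tilt deg: forward pitch]
def Rt(yaw,tilt=0):
    return Rn.from_euler('z',yaw,degrees=True).as_matrix()@Rn.from_euler('x',-90+tilt,degrees=True).as_matrix()
if __name__=='__main__':
    a=list(map(float,sys.argv[1:]))
    s=arm.sense(); print(round(s['time'],2),s['eef_pos'].round(4),s['orientation'].round(2),s['qpos'].round(1),s['ft_force'].round(1),round(s['opening'],4))
    print(*delta(s,np.array(a[:3]),Rt(a[3],a[4] if len(a)>4 else 0)))
E
python3 go.py .416 -.277 .16 62
```

```text
1.65 [ 0.1585 -0.5005  0.2313] [-90.    -0.   -72.42] [-80.4  16.7  -8.8  64.6  -0.   82. ] [-0.5 -0.6 -0.1] 0.0855
[-13.53   7.13  31.29] [ 0.    -2.346  0.   ]
```

Call:
{"fn": "drive_tool", "kwargs": {
  "rotation": [
    [0,-2.346,0],
    [0,-2.346,0],
    [0,-2.346,0],
    [0,-2.346,0],
    [0,-2.346,0],
    [0,-2.346,0],
    [0,-2.346,0],
    [0,-2.346,0],
    [0,-2.346,0],
    [0,-2.346,0],
    [0,-2.346,0],
    [0,-2.346,0]
  ],
  "linear": [
    [-13.53,7.13,31.29],
    [-13.53,7.13,31.29],
    [-13.53,7.13,31.29],
    [-13.53,7.13,31.29],
    [-13.53,7.13,31.29],
    [-13.53,7.13,31.29],
    [-13.53,7.13,31.29],
    [-13.53,7.13,31.29],
    [-13.53,7.13,31.29],
    [-13.53,7.13,31.29],
    [-13.53,7.13,31.29],
    [-13.53,7.13,31.29]
  ],
  "claw": [0.5,0.5,0.5,0.5,0.5,0.5,0.5,0.5,0.5,0.5,0.5,0.5]
}}

```text
time: 2.65
eef_pos: [0.4164, -0.2765, 0.1599]
orientation: [-90.0, 0.0, 14.0]
ft_force: [0.1, 0.2, 0.3]
opening: 0.0427
```

```bash
python3 go.py .416 -.277 .16 62
```

```text
2.65 [ 0.4164 -0.2765  0.1599] [-8.999e+01  1.000e-02  1.396e+01] [-42.   17.  -19.6  53.4  -0.   34.1] [0.1 0.2 0.3] 0.0427
[-0.05 -0.01 -0.04] [-0.    -0.839 -0.   ]
```

Call:
{"fn": "drive_tool", "kwargs": {
  "rotation": [
    [0,-0.839,0],
    [0,-0.839,0],
    [0,-0.839,0],
    [0,-0.839,0],
    [0,-0.839,0],
    [0,-0.839,0],
    [0,-0.839,0],
    [0,-0.839,0]
  ],
  "linear": [
    [0,0,0],
    [0,0,0],
    [0,0,0],
    [0,0,0],
    [0,0,0],
    [0,0,0],
    [0,0,0],
    [0,0,0]
  ],
  "claw": [0.5,0.5,0.5,0.5,0.5,0.5,0.5,0.5]
}}

```text
time: 3.32
eef_pos: [0.416, -0.2771, 0.1601]
orientation: [-90.0, 0.0, 61.8]
ft_force: [-0.2, -0.3, -0.0]
opening: 0.0426
```

```bash
python3 - <<'E'
from h import *; from station import arm
m=arm.camera_model('wrist');im=arm.camera('wrist');cv2.imwrite('pics/w1.png',im[:,:,::-1])
np.savez('w1.npz',**{k:np.array(v) for k,v in m.items()})
E
python3 go.py .416 -.277 .16 62
```

```text
3.37 [ 0.416 -0.277  0.16 ] [-90.    0.   61.5] [-42.   17.  -19.6  53.4   0.  -13.5] [-0.1 -0.4  0.4] 0.043
[0. 0. 0.] [ 0.    -0.009 -0.   ]
```

View pics/w1.png

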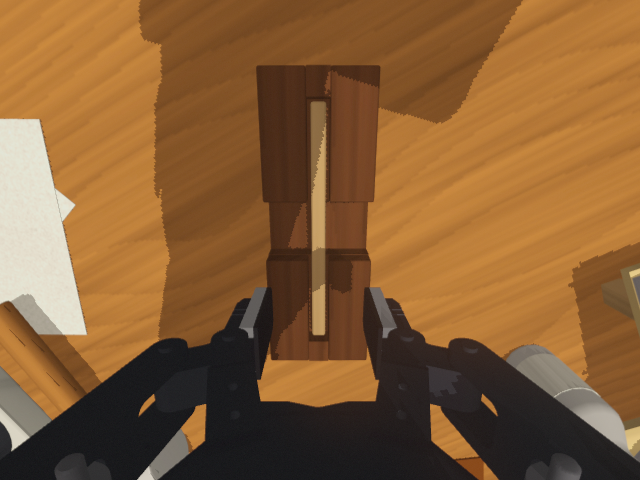

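The wrist view shows the stick running from (317,101) to (319,335), with the finger gap between rows 201 and 250.

```bash
python3 - <<'E'
from h import *
m=np.load('w1.npz')
a=atz(m,(317.5,101),.036);b=atz(m,(318.5,335),.036);print(a,b,(a+b)/2,np.linalg.norm(a-b),np.degrees(np.arctan2(*(a-b)[1::-1])))
r=[atz(m,p,.037) for p in((257,66),(380,66),(367,360),(271,360))];print(np.mean(r,0))
for v in (201,250):print(atz(m,(318,v),.037))
E
python3 go.py .416 -.277 .010 62
```

```text
[ 0.32692283 -0.22935374  0.036     ] [ 0.50285028 -0.32253975  0.036     ] [ 0.41488656 -0.27594675  0.036     ] 0.19908314824570658 152.0905327071186
[ 0.41648765 -0.27611756  0.037     ]
[ 0.39302528 -0.26430123  0.037     ]
[ 0.42975018 -0.28395045  0.037     ]
3.37 [ 0.416 -0.277  0.16 ] [-90.    0.   61.5] [-42.   17.  -19.6  53.4   0.  -13.5] [-0.1 -0.4  0.4] 0.043
[ 0. 15.  0.] [ 0.    -0.009 -0.   ]
```

Call:
{"fn": "drive_tool", "kwargs": {
  "rotation": [
    [0,-0.01,0],
    [0,-0.01,0],
    [0,-0.01,0],
    [0,-0.01,0],
    [0,-0.01,0],
    [0,-0.01,0],
    [0,-0.01,0],
    [0,-0.01,0],
    [0,-0.01,0],
    [0,-0.01,0],
    [0,-0.01,0],
    [0,-0.01,0]
  ],
  "linear": [
    [0.06,4,0.09],
    [0.06,8,0.09],
    [0.06,11,0.09],
    [0.06,13,0.09],
    [0.06,14.5,0.09],
    [0.06,15,0.09],
    [0.06,15,0.09],
    [0.06,15,0.09],
    [0.06,15,0.09],
    [0.06,15,0.09],
    [0.06,15,0.09],
    [0.06,15,0.09]
  ],
  "claw": [0.5,0.5,0.5,0.5,0.5,0.5,1,1,1,1,1,1],
  "force": 40
}}

```text
time: 4.37
eef_pos: [0.4161, -0.2766, 0.011]
orientation: [-90.1, 0.0, 62.1]
ft_force: [0.1, 0.4, 7.1]
opening: 0.011
```

```bash
python3 go.py .4155 -.276 .13 62
```

```text
4.37 [ 0.4161 -0.2766  0.011 ] [-9.011e+01  3.000e-02  6.215e+01] [-42.   27.8 -30.1  32.    0.  -14.2] [0.1 0.4 7.1] 0.011
[  0.02 -11.9    0.06] [ 0.002  0.003 -0.   ]
```

Gripped, but the tips reach about 9 mm below the stick, so it couldn't be laid flat. I'll regrip higher while it is still in the rest.

Call:
{"fn": "drive_tool", "kwargs": {
  "rotation": [
    [0,0,0],
    [0,0,0],
    [0,0,0],
    [0,0,0],
    [0,0,0],
    [0,0,0],
    [0,0,0],
    [0,0,0],
    [0,0,0],
    [0,0,0]
  ],
  "linear": [
    [0,0,0],
    [0,0,0],
    [0,-0.6,0],
    [0,-1.2,0],
    [0,-1.2,0],
    [0,-1.2,0],
    [0,-1.2,0],
    [0,-1.2,0],
    [0,-1.2,0],
    [0,-1.2,0]
  ],
  "claw": [0.6,0.6,0.6,0.6,0.6,1,1,1,1,1],
  "force": 40
}}

```text
time: 5.2
eef_pos: [0.4156, -0.2762, 0.0223]
orientation: [-90.0, 0.0, 62.2]
ft_force: [-1.5, 1.7, 6.5]
opening: 0.0113
```

```bash
python3 go.py .4155 -.276 .13 62;python3 go.py .43 0 .13 83.8
```

```text
5.2 [ 0.4156 -0.2762  0.0223] [-9.002e+01  1.000e-02  6.216e+01] [-42.   26.8 -29.5  33.7  -0.  -14.2] [-1.5  1.7  6.5] 0.0113
[ 1.000e-02 -1.077e+01  1.000e-02] [ 0.     0.003 -0.   ]
5.2 [ 0.4156 -0.2762  0.0223] [-9.002e+01  1.000e-02  6.216e+01] [-42.   26.8 -29.5  33.7  -0.  -14.2] [-1.5  1.7  6.5] 0.0113
[ 25.09 -10.78  11.62] [ 0.    -0.378 -0.   ]
```

Call:
{"fn": "drive_tool", "kwargs": {
  "rotation": [
    [0,0,0],
    [0,0,0],
    [0,0,0],
    [0,0,0],
    [0,-0.2,0],
    [0,-0.378,0],
    [0,-0.378,0],
    [0,-0.378,0],
    [0,-0.378,0],
    [0,-0.378,0],
    [0,-0.378,0],
    [0,-0.378,0]
  ],
  "linear": [
    [0,-2,0],
    [0,-5,0],
    [0,-8,0],
    [0,-10.8,0],
    [3,-10.8,1.4],
    [6.5,-10.8,3],
    [10,-10.8,4.6],
    [13.5,-10.8,6.2],
    [17,-10.8,7.9],
    [20.5,-10.8,9.5],
    [23.5,-10.8,10.9],
    [25.1,-10.8,11.6]
  ],
  "claw": [1,1,1,1,1,1,1,1,1,1,1,1]
}}

```text
time: 6.2
eef_pos: [0.4293, 0.0032, 0.1299]
orientation: [-90.0, -0.1, 83.9]
ft_force: [0.9, 0.4, -0.6]
opening: 0.011
```

```bash
python3 - <<'E'
from h import *; from station import arm
m=arm.camera_model('wrist');im=arm.camera('wrist');cv2.imwrite('pics/w2.png',im[:,:,::-1])
np.savez('w2.npz',**{k:np.array(v) for k,v in m.items()})
E
python3 go.py .43 0 .005 83.8
```

```text
6.25 [0.4295 0.0045 0.1298] [-89.96  -0.1   84.  ] [ -9.3  11.8 -32.1  46.2   0.1  -3.2] [-1.3  0.6 -0.2] 0.0111
[-0.46 12.48 -0.11] [-0.001  0.003  0.002]
```

View pics/w2.png

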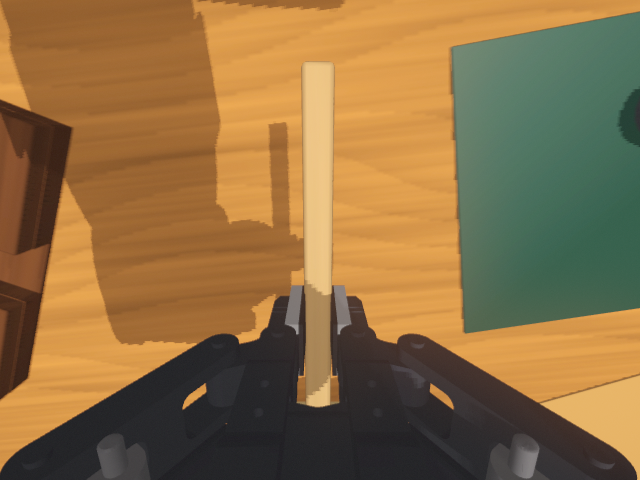

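The stick is held straight at its middle, along column 318. I'll lay it on the bench in line with the feeder.

Call:
{"fn": "drive_tool", "kwargs": {
  "rotation": [
    [0,0,0],
    [0,0,0],
    [0,0,0],
    [0,0,0],
    [0,0,0],
    [0,0,0],
    [0,0,0],
    [0,0,0],
    [0,0,0],
    [0,0,0],
    [0,0,0],
    [0,0,0]
  ],
  "linear": [
    [0,3,0],
    [0,6,0],
    [0,9,0],
    [0,11,0],
    [0,12,0],
    [0,12.4,0],
    [0,12.65,0],
    [0,12.65,0],
    [0,12.65,0],
    [0,12.65,0],
    [0,12.65,0],
    [0,12.65,0]
  ],
  "claw": [1,1,1,1,1,1,1,1,0.8,0.7,0.6,0.6]
}}

```text
time: 7.25
eef_pos: [0.4306, 0.0, 0.004]
orientation: [-90.1, 0.0, 83.8]
ft_force: [-0.1, 0.1, 0.9]
opening: 0.0341
```

```bash
python3 go.py .35 0.012 .005 83.8
```

```text
7.25 [0.4306 0.     0.004 ] [-90.06   0.    83.83] [ -9.7  23.1 -40.7  26.1   0.   -3.6] [-0.1  0.1  0.9] 0.0341
[ 0.33 -0.11  8.14] [ 0.001  0.    -0.   ]
```

Call:
{"fn": "drive_tool", "kwargs": {
  "rotation": [
    [0,0,0],
    [0,0,0],
    [0,0,0],
    [0,0,0],
    [0,0,0]
  ],
  "linear": [
    [0,-0.1,2],
    [0,-0.1,4.5],
    [0,-0.1,7],
    [0,-0.1,8],
    [0,-0.1,8]
  ],
  "claw": [0.6,0.6,0.6,0.6,0.6]
}}

```text
time: 7.67
eef_pos: [0.3481, 0.0091, 0.0045]
orientation: [-89.9, -0.0, 83.8]
ft_force: [-0.3, -1.0, -1.4]
opening: 0.0344
```

```bash
python3 - <<'E'
from h import *; from station import arm
m=arm.camera_model('wrist');im=arm.camera('wrist');cv2.imwrite('pics/w3.png',im[:,:,::-1])
np.savez('w3.npz',**{k:np.array(v) for k,v in m.items()})
cv2.imwrite('pics/t3.png',arm.camera('top')[100:400,200:500,::-1].repeat(2,0).repeat(2,1))
E
python3 go.py .35 0.012 .005 83.8
```

```text
7.77 [0.3523 0.0084 0.005 ] [-9.014e+01  1.000e-02  8.381e+01] [-10.6  16.8 -51.8  21.2   0.   -4.4] [ 0.6 -0.4  0.7] 0.034
[ 0.34 -0.    0.27] [ 0.002  0.    -0.   ]
```

View pics/w3.png

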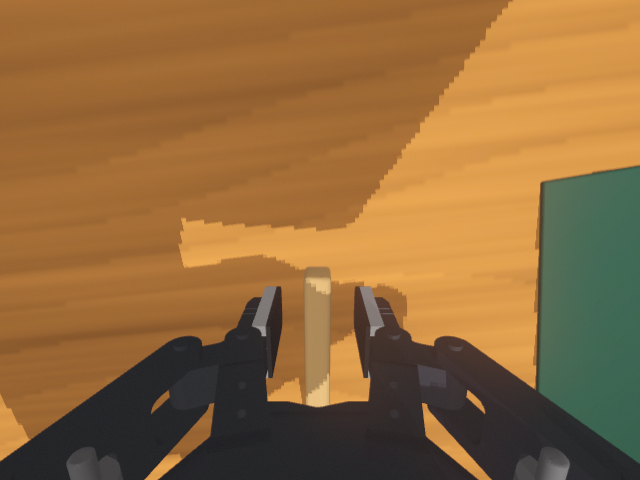

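View pics/t3.png

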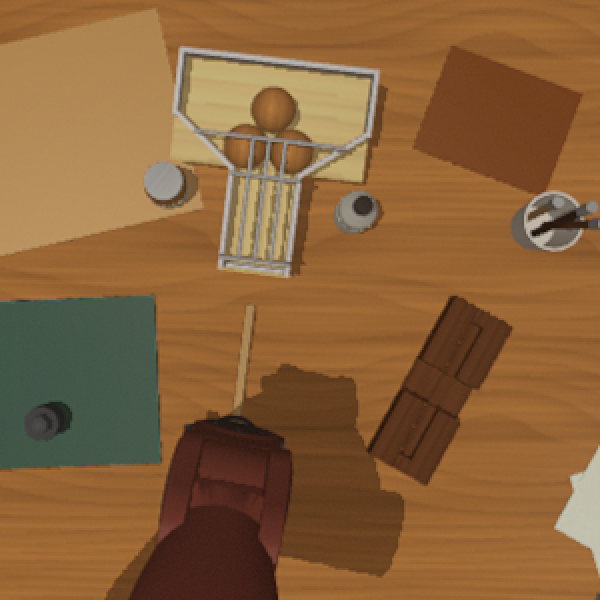

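The wrist view shows the stick's rear end at (317,268) between the pads, and the top view shows its tip at full-image pixel (325,253).

```bash
python3 - <<'E'
from h import *; from station import arm
m=np.load('w3.npz'); a=atz(m,(317,270),.016);print(a, m['t'])
b=atz(arm.camera_model('top'),(325,253),.016);print(b,np.linalg.norm(a-b),np.degrees(np.arctan2(*(b-a)[1::-1])))
# front of feeder corners in top0 crop
mt=arm.camera_model('top');o=np.array([260,110]);k=140/600;T=lambda p:(np.array(p)+.5)*k+o-.5
for p in((213,533),(362,549),(238,325),(386,341)):print(p,atz(mt,T(p),.085 if p[1]>400 else .105))
E
```

```text
[0.32714282 0.0110091  0.016     ] [-0.04633484 -0.30227753  0.06206003]
[ 0.52687019 -0.01154957  0.016     ] 0.20099730657123227 -6.444095481577308
(213, 533) [0.57655492 0.03145486 0.085     ]
(362, 549) [ 0.56824188 -0.06164179  0.085     ]
(238, 325) [0.70416418 0.01785001 0.105     ]
(386, 341) [ 0.69576104 -0.07340899  0.105     ]
```

Call:
{"fn": "drive_tool", "kwargs": {
  "rotation": [
    [0,0,0],
    [0,0,0],
    [0,0,0],
    [0,0,0],
    [0,0,0],
    [0,0,0],
    [0,0,0]
  ],
  "linear": [
    [0,0,0.7],
    [0,0,1],
    [0,0,1],
    [0,0,1],
    [0,0,1],
    [0,0,1],
    [0,0,1]
  ],
  "claw": [0.6,0.6,0.8,1,1,1,1],
  "force": 70
}}

```text
time: 8.35
eef_pos: [0.3409, 0.0097, 0.0047]
orientation: [-90.0, 0.0, 83.8]
ft_force: [-2.7, 0.6, 10.7]
opening: 0.0098
```

```bash
cat > fp.py <<'E'
import sys
from h import *; from station import arm
from go import Rt
# place the stick tip: args u y h  (tip centre along deck, lateral, height over deck) [tilt]
O=np.array([.583,-.0142,0]);YAW=-6.2;L=.184;OFF=.004
def target(u,y,h,tilt=9,dyaw=0):
    c,s=np.cos(np.radians(9)),np.sin(np.radians(9))
    F=Rn.from_euler('z',YAW,degrees=True).as_matrix()
    tip=O+F@np.array([u*c-h*s,y,.045+u*s+h*c])
    R=Rt(90+YAW+dyaw,-tilt)
    tcp=tip+L*R[:,2]+OFF*R[:,1]
    return tcp,R
if __name__=='__main__':
    a=list(map(float,sys.argv[1:]));a[:3]=[v/1000 for v in a[:3]]
    s=arm.sense();print(round(s['time'],2),s['eef_pos'].round(4),s['orientation'].round(2),s['qpos'].round(1),s['ft_force'].round(1),round(s['opening'],4))
    p,R=target(*a);print('tcp',p.round(4));print(*delta(s,p,R))
E
python3 fp.py -70 30 45; python3 fp.py -40 30 34;python3 fp.py 100 30 34
```

```text
8.35 [0.3409 0.0097 0.0047] [-90.     0.    83.83] [-10.7  16.1 -53.3  20.6  -0.   -4.5] [-2.7  0.6 10.7] 0.0098
tcp [0.3305 0.0434 0.0458]
[ 3.24 -4.11  1.4 ] [-0.157  0.    -0.   ]
8.35 [0.3409 0.0097 0.0047] [-90.     0.    83.83] [-10.7  16.1 -53.3  20.6  -0.   -4.5] [-2.7  0.6 10.7] 0.0098
tcp [0.3616 0.04   0.0396]
[ 3.24 -3.49 -1.74] [-0.157  0.    -0.   ]
8.35 [0.3409 0.0097 0.0047] [-90.     0.    83.83] [-10.7  16.1 -53.3  20.6  -0.   -4.5] [-2.7  0.6 10.7] 0.0098
tcp [0.4991 0.0251 0.0615]
[  3.23  -5.68 -15.57] [-0.157  0.    -0.   ]
```

Call:
{"fn": "drive_tool", "kwargs": {
  "rotation": [
    [0,0,0],
    [-0.05,0,0],
    [-0.1,0,0],
    [-0.157,0,0],
    [-0.157,0,0],
    [-0.157,0,0],
    [-0.157,0,0]
  ],
  "linear": [
    [0,-2,0],
    [1,-4,-0.5],
    [2,-5,-1],
    [3.24,-5.5,-2],
    [3.24,-5.5,-2.5],
    [3.24,-5.5,-2.5],
    [3.24,-5.5,-2.5]
  ],
  "claw": [1,1,1,1,1,1,1]
}}

```text
time: 8.93
eef_pos: [0.3692, 0.039, 0.0593]
orientation: [-98.9, 0.0, 83.8]
ft_force: [0.3, 0.1, 0.2]
opening: 0.0097
```

```bash
cat > snap.py <<'E'
import sys
from h import *; from station import arm
n=sys.argv[1]
t=arm.camera('top');s=arm.camera('scene')
cv2.imwrite(f'pics/t{n}_full.png',t[:,:,::-1]);cv2.imwrite(f'pics/s{n}_full.png',s[:,:,::-1])
z=cv2.resize(t[110:290,250:410,::-1],(480,540),interpolation=cv2.INTER_CUBIC)
z2=cv2.resize(s[200:330,210:370,::-1],(640,520),interpolation=cv2.INTER_CUBIC)
cv2.imwrite(f'pics/t{n}.png',z);cv2.imwrite(f'pics/s{n}.png',z2)
E
python3 snap.py 4; python3 fp.py -15 30 34
```

```text
9.03 [0.3688 0.0388 0.059 ] [-9.888e+01  1.000e-02  8.379e+01] [ -5.2   6.2 -54.6  20.3  -0.2   1. ] [-0.1  0.4 -0.7] 0.0099
tcp [0.3862 0.0374 0.0435]
[ 0.04  1.8  -1.48] [-0.002 -0.    -0.   ]
```

View pics/t4.png

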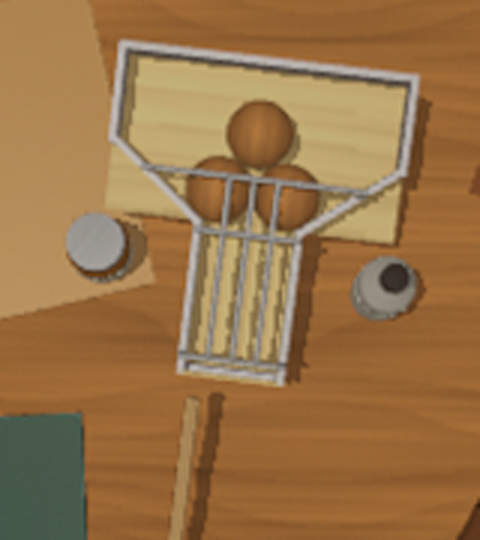

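View pics/s4.png

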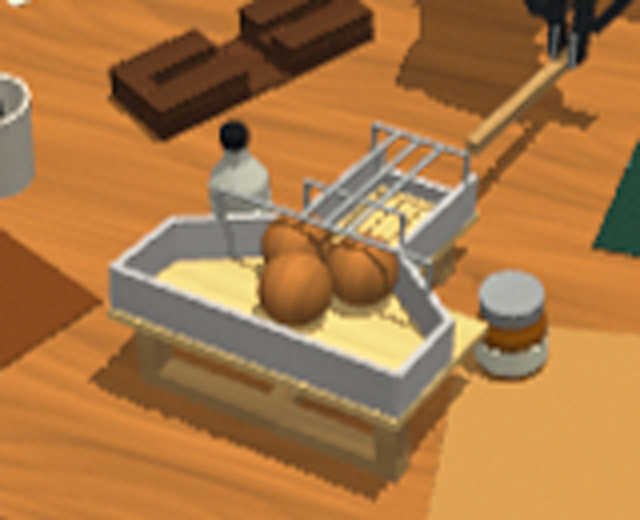

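```bash
python3 - <<'E'
from h import *; from station import arm; import fp
s=arm.sense();R,p=pose(s)
tip=p-fp.L*R[:,2]-fp.OFF*R[:,1];print('tip',tip)
for n,o,k in(('top',(250,110),3),('scene',(210,200),4)):
    m=arm.camera_model(n);print(n,[((proj(m,tip+dz*R[:,1]+dy*R[:,0])-o)*k).round() for dz in(-.008,.008) for dy in(-.006,.006)])
E
```

```text
tip [0.54889779 0.01924368 0.09138258]
top [array([197., 405.]), array([184., 403.]), array([198., 403.]), array([185., 401.])]
scene [array([466., 135.]), array([478., 139.]), array([465., 151.]), array([477., 155.])]
```

```bash
python3 - <<'E'
import cv2
i=cv2.imread('pics/s4_full.png');cv2.imwrite('pics/s4z.png',cv2.resize(i[215:265,300:370],(700,500),interpolation=cv2.INTER_CUBIC))
E
```

```text
(no output)
```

View pics/s4z.png

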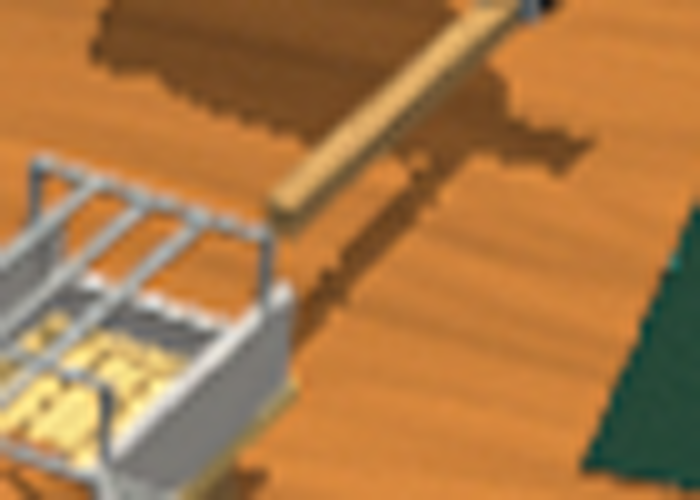

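Call:
{"fn": "drive_tool", "kwargs": {
  "rotation": [
    [0,0,0],
    [0,0,0],
    [0,0,0],
    [0,0,0],
    [0,0,0],
    [0,0,0],
    [0,0,0],
    [0,0,0],
    [0,0,0],
    [0,0,0]
  ],
  "linear": [
    [0,1.0,-0.5],
    [0,1.7,-1],
    [0,1.7,-1.5],
    [0,1.7,-3],
    [0,1.7,-5],
    [0,1.7,-7],
    [0,1.7,-9],
    [0,1.7,-11],
    [0,1.7,-12],
    [0,1.7,-12]
  ],
  "claw": [1,1,1,1,1,1,1,1,1,1]
}}

```text
time: 9.87
eef_pos: [0.4923, 0.0255, 0.062]
orientation: [-99.1, 0.0, 83.8]
ft_force: [1.0, 0.2, 0.5]
opening: 0.0096
```

```bash
python3 snap.py 5; python3 fp.py 130 30 34
```

```text
9.97 [0.4888 0.0261 0.061 ] [-98.9    0.    83.81] [ -5.4  17.1 -38.8  25.1  -0.1   0.8] [-0.7 -0.1  0. ] 0.01
tcp [0.5286 0.0219 0.0662]
[ 0.01  0.1  -4.03] [-0.002  0.    -0.   ]
```

View pics/t5.png

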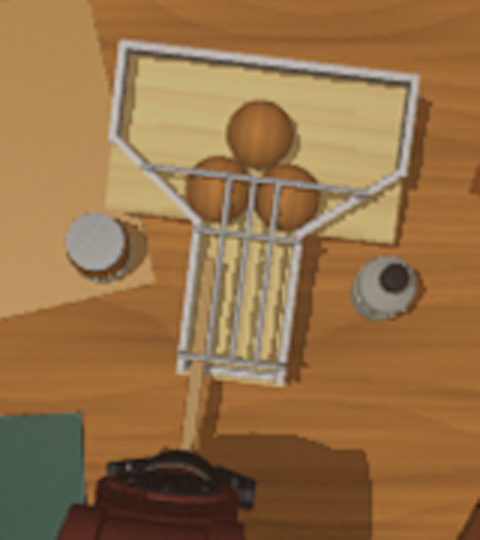

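View pics/s5.png

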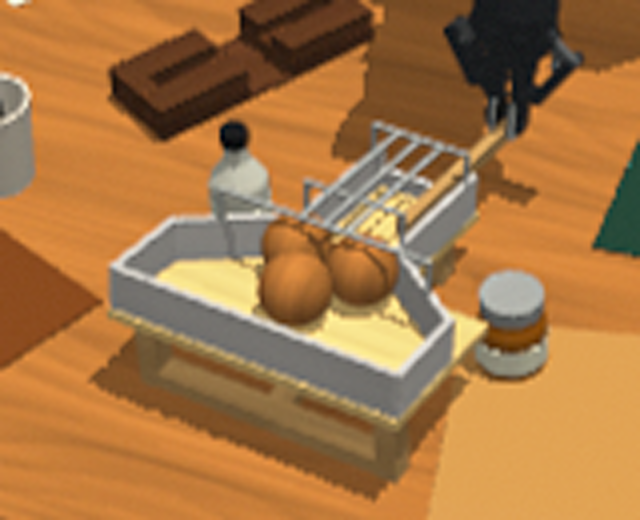

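The stick is in the lane on the +y side, clear of the wall at about (205,300) in the crop. Now I push core A.

Call:
{"fn": "drive_tool", "kwargs": {
  "rotation": [
    [0,0,0],
    [0,0,0],
    [0,0,0],
    [0,0,0],
    [0,0,0],
    [0,0,0],
    [0,0,0],
    [0,0,0],
    [0,0,0],
    [0,0,0],
    [0,0,0],
    [0,0,0]
  ],
  "linear": [
    [0,0.1,-1],
    [0,0.1,-2],
    [0,0.1,-2.8],
    [0,0.1,-3.3],
    [0,0.1,-3.7],
    [0,0.1,-4.1],
    [0,0.1,-4.5],
    [0,0.1,-4.9],
    [0,0.1,-5.3],
    [0,0.1,-5.7],
    [0,0.1,-6.0],
    [0,0.1,-6.0]
  ],
  "claw": [1,1,1,1,1,1,1,1,1,1,1,1]
}}

```text
time: 10.97
eef_pos: [0.5494, 0.0197, 0.0701]
orientation: [-99.0, 0.0, 83.8]
ft_force: [-0.2, -0.2, 0.3]
opening: 0.01
```

```bash
python3 snap.py 6; python3 fp.py 160 30 34
```

```text
11.07 [0.5485 0.0199 0.0698] [-98.99  -0.    83.83] [ -5.5  21.6 -29.8  29.6  -0.1   0.7] [ 0.3  0.4 -0.4] 0.0101
tcp [0.558  0.0187 0.0709]
[-0.01  0.05 -0.96] [-0.  0.  0.]
```

View pics/t6.png

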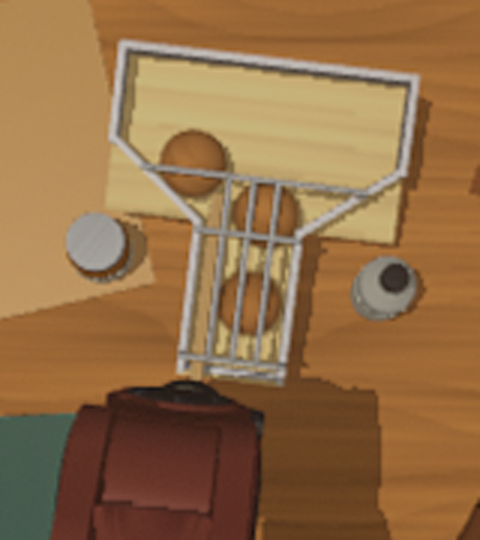

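View pics/s6.png

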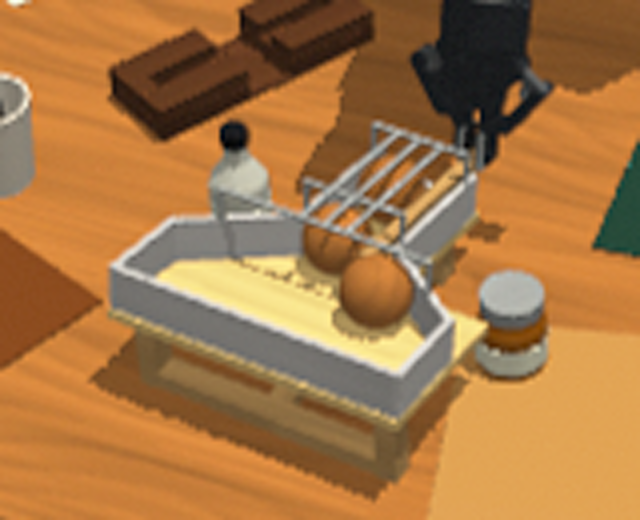

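Core B is running down the lane and C is following, with A held back. I'll hold position.

Call:
{"fn": "drive_tool", "kwargs": {
  "rotation": [
    [0,0,0],
    [0,0,0],
    [0,0,0],
    [0,0,0],
    [0,0,0],
    [0,0,0],
    [0,0,0],
    [0,0,0],
    [0,0,0],
    [0,0,0],
    [0,0,0],
    [0,0,0]
  ],
  "linear": [
    [0,0,0],
    [0,0,0],
    [0,0,0],
    [0,0,0],
    [0,0,0],
    [0,0,0],
    [0,0,0],
    [0,0,0],
    [0,0,0],
    [0,0,0],
    [0,0,0],
    [0,0,0]
  ],
  "claw": [1,1,1,1,1,1,1,1,1,1,1,1]
}}

```text
time: 12.07
eef_pos: [0.5485, 0.0198, 0.0699]
orientation: [-99.0, 0.0, 83.8]
ft_force: [-0.3, -0.7, 0.1]
opening: 0.0097
```

```bash
python3 snap.py 7; python3 fp.py 160 30 34
```

```text
12.17 [0.5485 0.0199 0.0699] [-99.    -0.    83.82] [ -5.5  21.6 -29.8  29.6  -0.1   0.7] [-0.6 -1.2 -0.8] 0.01
tcp [0.558  0.0187 0.0709]
[-0.01  0.05 -0.96] [-0.  0.  0.]
```

View pics/t7.png

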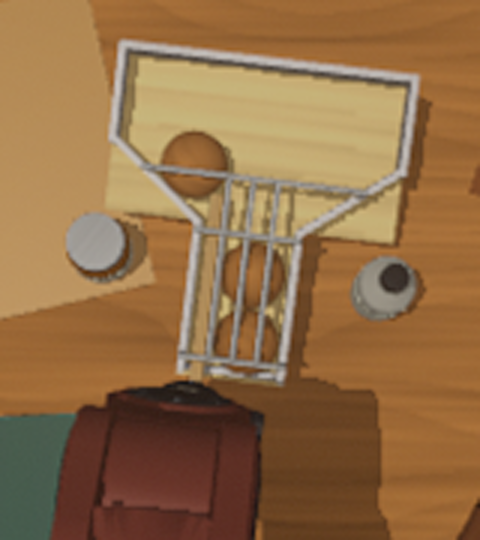

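View pics/s7.png

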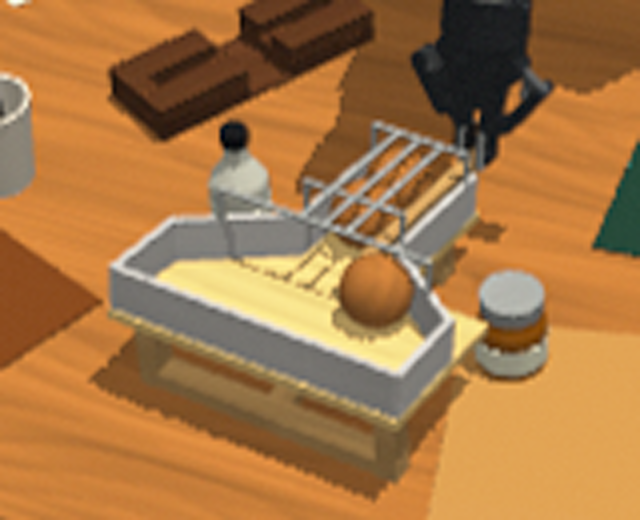

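Both cores now stand one behind the other in the lane, at (251,275) and (247,340) in the crop, and A rests on the stick tip. I'll withdraw slowly.

Call:
{"fn": "drive_tool", "kwargs": {
  "rotation": [
    [0,0,0],
    [0,0,0],
    [0,0,0],
    [0,0,0],
    [0,0,0],
    [0,0,0],
    [0,0,0],
    [0,0,0],
    [0,0,0],
    [0,0,0],
    [0,0,0],
    [0,0,0]
  ],
  "linear": [
    [0,0,0.3],
    [0,0,0.7],
    [0,0,1.1],
    [0,0,1.5],
    [0,0,1.9],
    [0,0,2.3],
    [0,0,2.7],
    [0,0,3.1],
    [0,0,3.5],
    [0,0,4],
    [0,0,4.5],
    [0,0,5]
  ],
  "claw": [1,1,1,1,1,1,1,1,1,1,1,1]
}}

```text
time: 13.17
eef_pos: [0.4989, 0.0252, 0.062]
orientation: [-99.0, -0.0, 83.8]
ft_force: [-0.1, -0.1, -0.0]
opening: 0.0096
```

```bash
python3 snap.py 8; python3 fp.py -40 30 34
```

```text
13.27 [0.4982 0.0253 0.0618] [-98.93   0.    83.83] [ -5.4  17.9 -37.5  25.7  -0.1   0.7] [-0.2 -0.9 -1. ] 0.0099
tcp [0.3616 0.04   0.0396]
[-1.000e-02  6.000e-02  1.392e+01] [-0.001  0.     0.   ]
```

View pics/t8.png

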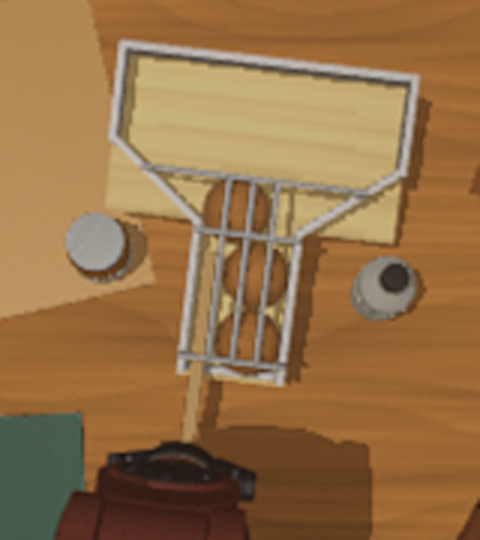

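Call:
{"fn": "drive_tool", "kwargs": {
  "rotation": [
    [0,0,0],
    [0,0,0],
    [0,0,0],
    [0,0,0],
    [0,0,0],
    [0,0,0],
    [0,0,0],
    [0,0,0],
    [0,0,0],
    [0,0,0],
    [0,0,0],
    [0,0,0]
  ],
  "linear": [
    [0,0,0.5],
    [0,0,1.2],
    [0,0,2.2],
    [0,0,3.3],
    [0,0,4.5],
    [0,0,5.8],
    [0,0,7.1],
    [0,0,8.5],
    [0,0,10],
    [0,0,11.5],
    [0,0,13],
    [0,0,14.5]
  ],
  "claw": [1,1,1,1,1,1,1,1,1,1,1,1]
}}

```text
time: 14.27
eef_pos: [0.3559, 0.0407, 0.0392]
orientation: [-99.0, 0.0, 83.8]
ft_force: [-0.8, -0.2, 1.1]
opening: 0.0098
```

```bash
python3 snap.py 9; python3 fp.py -40 30 34
```

```text
14.37 [0.3536 0.041  0.0386] [-98.8    0.    83.84] [ -5.    7.6 -58.1  15.6  -0.2   1.1] [ 0.3  0.5 -0.6] 0.0096
tcp [0.3616 0.04   0.0396]
[-0.01  0.03 -0.81] [-0.003  0.001  0.   ]
```

View pics/t9.png

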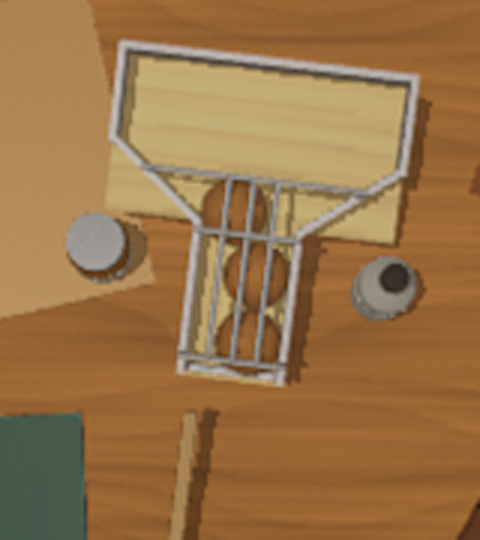

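View pics/t9_full.png

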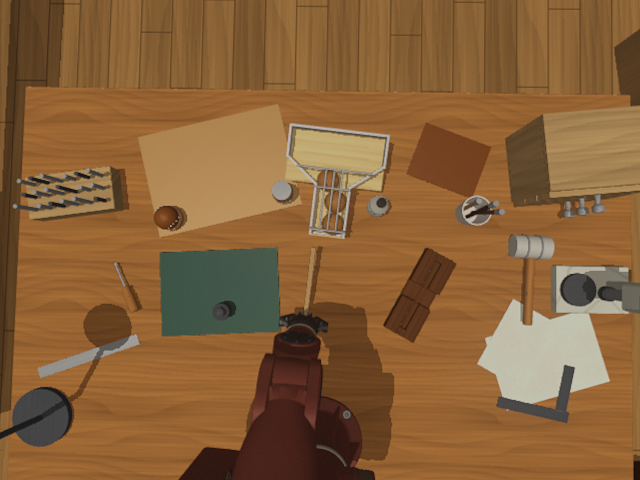

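The cores stay queued, and the stick is out with its tip at (317,249). Next I level it and lay it on the mat's right part, away from the weight.

```bash
python3 go.py .346 .174 .08 83.8
```

```text
14.37 [0.3536 0.041  0.0386] [-98.8    0.    83.84] [ -5.    7.6 -58.1  15.6  -0.2   1.1] [ 0.3  0.5 -0.6] 0.0096
[13.14 -4.42  1.52] [0.154 0.001 0.   ]
```

Call:
{"fn": "drive_tool", "kwargs": {
  "rotation": [
    [0.05,0,0],
    [0.1,0,0],
    [0.155,0,0],
    [0.155,0,0],
    [0.155,0,0],
    [0.155,0,0],
    [0.155,0,0],
    [0.155,0,0],
    [0.155,0,0],
    [0.155,0,0]
  ],
  "linear": [
    [0,-2,0.7],
    [1,-4,1.5],
    [3,-4.4,1.5],
    [5.5,-4.4,1.5],
    [8,-4.4,1.5],
    [10.5,-4.4,1.5],
    [12.4,-4.4,1.5],
    [13.1,-4.4,1.5],
    [13.1,-4.4,1.5],
    [13.1,-4.4,1.5]
  ],
  "claw": [1,1,1,1,1,1,1,1,1,1]
}}

```text
time: 15.2
eef_pos: [0.3496, 0.1729, 0.0804]
orientation: [-90.1, 0.0, 83.9]
ft_force: [-0.4, 0.8, -0.0]
opening: 0.0099
```

```bash
python3 go.py .346 .174 .0085 83.8; python3 - <<'E'
from h import *; from station import arm
cv2.imwrite('pics/w10.png',arm.camera('wrist')[:,:,::-1])
E
```

```text
15.2 [0.3496 0.1729 0.0804] [-9.011e+01  2.000e-02  8.388e+01] [ 15.6  11.8 -41.5  36.6  -0.1  21.7] [-0.4  0.8 -0. ] 0.0099
[0.08 7.19 0.39] [ 0.002  0.001 -0.   ]
```

View pics/w10.png

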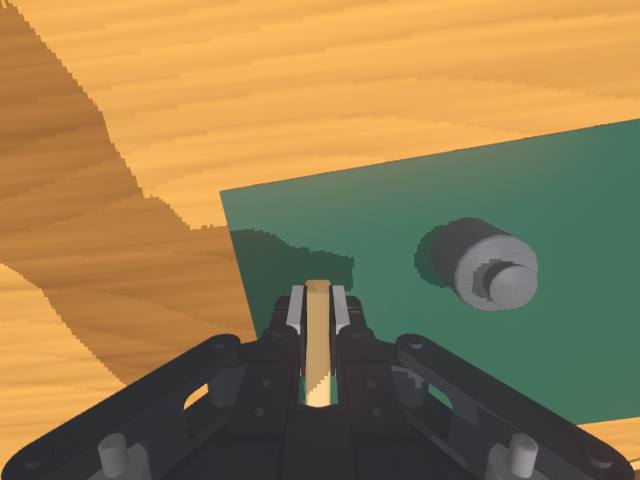

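The stick is over the mat, and the weight at (490,265) is well clear of the fingers. I'll lower and release.

Call:
{"fn": "drive_tool", "kwargs": {
  "rotation": [
    [0,0,0],
    [0,0,0],
    [0,0,0],
    [0,0,0],
    [0,0,0],
    [0,0,0],
    [0,0,0],
    [0,0,0],
    [0,0,0],
    [0,0,0],
    [0,0,0],
    [0,0,0]
  ],
  "linear": [
    [0,2,0],
    [0,4,0],
    [0,5.5,0],
    [0,6.5,0],
    [0,6.9,0],
    [0,7.2,0],
    [0,7.2,0],
    [0,7.2,0],
    [0,7.2,0],
    [0,7.2,0],
    [0,7.2,0],
    [0,7.2,0]
  ],
  "claw": [1,1,1,1,1,1,1,1,0.8,0.7,0.7,0.7]
}}

```text
time: 16.25
eef_pos: [0.3499, 0.1732, 0.0088]
orientation: [-90.1, -0.0, 83.8]
ft_force: [-0.3, -0.3, -0.2]
opening: 0.0258
```

Call:
{"fn": "drive_tool", "kwargs": {
  "rotation": [
    [0,0,0],
    [0,0,0],
    [0,0,0],
    [0,0,0],
    [0,0,0],
    [0,0,0],
    [0,0,0],
    [0,0,0],
    [0,0,0],
    [0,0,0]
  ],
  "linear": [
    [0,-1,0],
    [0,-3,0],
    [0,-6,0],
    [0,-9,0],
    [0,-12,0],
    [0,-12,3],
    [0,-12,6],
    [0,-12,6],
    [0,-12,6],
    [0,-12,6]
  ],
  "claw": [0.7,0.7,0.7,0.7,0.7,0.7,0.7,0.7,0.7,0.7]
}}

```text
time: 17.08
eef_pos: [0.2904, 0.1798, 0.1287]
orientation: [-90.2, -0.0, 83.9]
ft_force: [-0.6, -0.0, 0.3]
opening: 0.0252
```

```bash
python3 snap.py 11; python3 go.py .346 .174 .0085 83.8; python3 - <<'E'
from h import *; from station import arm
cv2.imwrite('pics/w11.png',arm.camera('wrist')[:,:,::-1])
i=cv2.imread('pics/t11_full.png');cv2.imwrite('pics/t11z.png',cv2.resize(i[110:350,140:400],(780,600)[:2] and (650,600),interpolation=cv2.INTER_CUBIC))
E
```

```text
17.18 [0.2907 0.1797 0.1285] [-9.015e+01 -1.000e-02  8.381e+01] [ 19.5   2.4 -43.5  43.9  -0.1  25.7] [ 0.1 -0.2 -0.5] 0.0255
[ 0.03 12.01 -5.53] [0.003 0.    0.   ]
```

View pics/t11z.png

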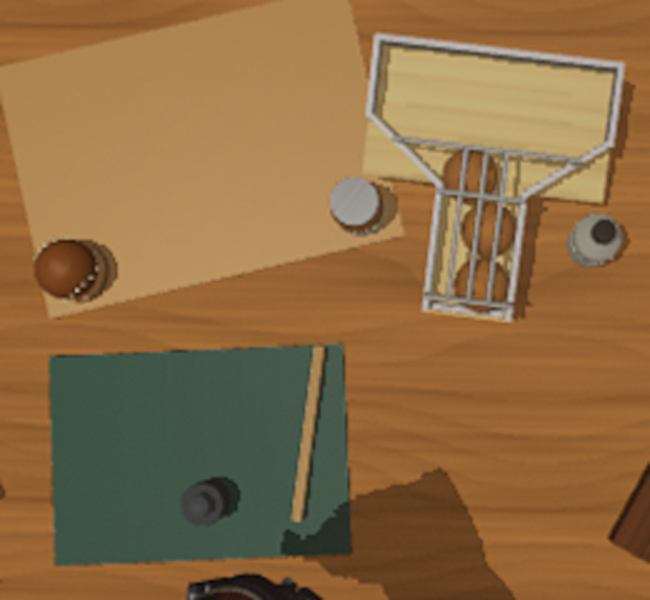

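View pics/s11_full.png

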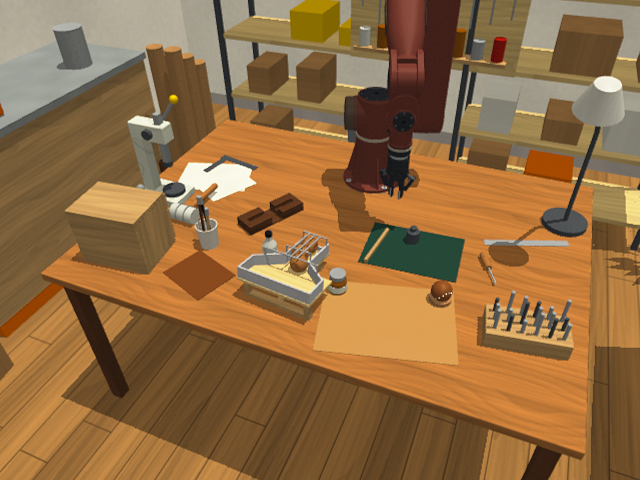

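View pics/t11.png

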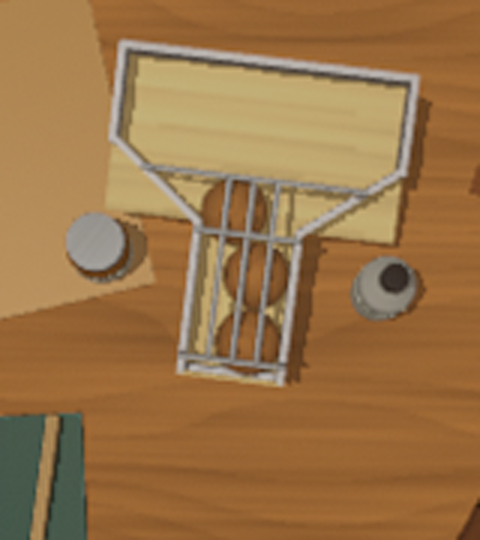

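```bash
python3 - <<'E'
from h import *; from station import arm; import fp
m=arm.camera_model('top');F=Rn.from_euler('z',fp.YAW,degrees=True).as_matrix()
for p,z in(((249,340),.079),((256,274),.089),((234,208),.097)):
    X=atz(m,(np.array(p)+.5)/3+[250,110]-.5,z);print((F.T@(X-fp.O)).round(4))
E
python3 - <<'E'
from station import arm
r=arm.close_job();print(r, arm.sense()['time'])
E
```

```text
[ 0.0262 -0.0136  0.079 ]
[ 0.0846 -0.0123  0.089 ]
[0.1395 0.0144 0.097 ]
the job is handed in; nothing more can be done
the job is handed in; nothing more can be done
```

The feeder is cleared: two cores stand one behind the other in the lane, the stick lies on the mat, and the job was handed in at about 17 s of the 61 s allowed. No verdict is reported on hand-in.

- **What I did:** I took the stick from the rest by its middle and laid it on the bench in line with the feeder. I then re-gripped it about 15 mm from one end. Tilted to the deck's 9°, it went over the lip and under the guard along the +y wall and pushed core A back. Cores B and C ran down past it. I withdrew the stick slowly and laid it flat on the mat.
- **Cores:** In the last top picture the centres are at x ≈ 26 mm (limits 5–45) and 85 mm (limits 60–108) in the feeder's frame. The third core stands behind them at about 140 mm, and none was spilled. The first two had not moved visibly since the stick began to withdraw.
- **Stick and robot:** The stick is about 80 mm clear of the weight, and the gripper is raised well clear of it.
- **Other things:** The weight, bottle, jar, mallet and awl look unmoved in the pictures.
- **Not measured directly:** I judged the push contact and how far core A went from the pictures. The wrist force showed nothing above noise.
- **Small disagreement:** The stick tip appeared about 3 mm farther forward than I had computed, which did no harm.

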